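# Hold a bayonet lamp seated in the spring-return test socket

## Robot

A 6-joint arm with a two-finger parallel gripper is mounted at the origin on the work surface. World frame = base frame: x ahead of the robot, y to its left, z up, the work surface at z = 0. Lengths are in mm, angles in rad, forces in N, time in s.
With the tool pointing down it reaches from about 425 to 925 mm from the base axis. Payload 12.5 kg.
Tool frame: the origin (TCP) lies between the finger pads, 19 mm behind the fingertips; this is the grasp point; z points along the fingers, y is the line along which they close (so a half turn about z gives the same grasp; the last joint's range is limited). The gripper opens to 85 mm and grips with 20 to 120 N. Pads are 22 mm wide; open, the fingers measure 114 mm over their backs; the gripper's body (76 mm by 85 mm) begins 54 mm behind the grasp point. The pads swing forward as they close: fully open they stand 13 mm farther back than shut.
Start: joints at [-1.313, 0.491, 1.559, -0, 1.092, -0.106], TCP at [222.415, -584.101, 250.027] pointing down, gripper open.
Joint ranges: [-3.1, 3.1], [-0.84, 2.19], [0.05, 2.79], [-1.13, 4.28], [0.06, 2.93], [-2.69, 2.69]. Speed limits (rad/s): [2.22, 2.22, 2.79, 3.14, 3.14, 3.14].

## Interface

Orientations are given as a unit quaternion [x, y, z, w].
In Python, from plant import bot, kinematics, read_camera, order gives the robot as it stands. Calls block until the motion is done:
- bot.move_pose(position, orientation): joint-space move of the TCP to a pose.
- bot.line_to(position, frame=None, rate=150): straight line of the TCP; frame=None keeps the orientation; rate is the mean speed in mm/s.
- bot.movej(angles): joint-space move.
- bot.grip(opening, f_grip=None): opening from 0.0 (shut) to 1.0 (fully open); f_grip is the grip in N (None keeps the last); returns when the fingers have stopped.
- bot.dwell(seconds).
- kinematics.ik(position, orientation): joint angles nearest the present ones, or None.
- bot.observe(): the state.
- read_camera(name): name is "scene" or "top" or "wrist"; returns a dict with "img" (400x640x3 uint8, red, green, blue), "vertical_fov" (degrees; the focal length in pixels is half the picture's height over the tangent of half this angle, whatever the lens; pixels are square), "cx", "cy" (the principal point, pixels), "dist_coeffs" ([k1, k2, p1, p2, k3] as OpenCV has them; the pictures are not rectified), "R" (3x3) and "t" (3): a world point X has camera coordinates R X + t. Camera axes: x right, y down, z forward; pixel columns grow to the right and rows downward; lengths in mm; the calibration is good to about 2 mm. A picture is of the moment at which its call begins. There is no depth.
A pose or a line that the arm cannot do raises bot.MotionError and nothing moves.
- order.finish_job(): hands the job in; it is judged then, once.
The state is a dict: "clock": time; "qpos": joint angles; "qvel": joint speeds; "tau": joint torques, N m; "eef_pos": TCP position; "orientation": TCP orientation; "wrist_force": force on the tool from outside, world axes, zero at the start; "wrist_torque": the same for the moment, N m; "grip_width": opening from 0.0 (shut) to 1.0 (fully open); "grip_force": force on a finger pad.
Only numpy, scipy, OpenCV 4.12 (cv2) and the standard library are available. Lean on these libraries where they do the work, as an engineer would, in place of code of your own. Each camera call takes 0.05 s, during which the arm holds its last target. There are 200 camera calls.

## Task

Take the bayonet lamp with the blue stripe out of the plywood rack, gripping it gently so that its thin shell is not crushed, set its two pins into the slots of the grey tester's socket, push it in against the spring and turn it a quarter turn clockwise (seen from above) up to the stop. The socket springs back if let go, so finish while still holding the lamp turned home. Leave the orange-striped lamp and everything else on the table where they are.

Things in the scene. Friction and masses are not known exactly. Their poses are not given: they have to be found in the camera images.
- lamp: the lamp to test, upright in a rack hole, cap down, 120 g, 98 mm tall: white shell 40 mm wide from 30 to 84 mm above the origin, domed top, grey collar 41 mm wide (24 to 30 mm) resting on the rack, brass cap 25 mm wide below it, chamfered foot. Blue stripe across the dome, parallel to the cap's pins. Origin: centre of the cap's underside; z up, x along pins and stripe (half-turn symmetric)
- lamp_grip (a point): on the lamp's axis 68 mm above its origin, axes as the lamp's: a good height for the TCP to grip the white shell from above. The thin shell is crushed by a grip of more than about 60 N; 25 to 40 N is plenty for the job
- lamp_pins (a point): on the lamp's axis 10 mm above its origin, axes as the lamp's: the middle of two steel pins, 4 mm thick, that stick out of the brass cap on both sides along x, 34 mm from tip to tip
- spare_lamp: the same kind of lamp with an orange stripe, in the other hole of the rack: not to be touched. Origin and axes as for lamp
- rack: fixed plywood block 90 x 220 x 32 mm (x, y, z) with two holes 37 mm in diameter 60 mm to either side of its centre along its y; the lamps hang in them by their collars. Origin: centre of the underside
- tester: fixed grey tester box 170 x 140 x 55 mm (x, y, z) with a round steel socket 45 mm in diameter standing on its top, its rim 83 mm above the table. Origin: centre of the underside; x along the line through the socket's two entry slots, which are marked by yellow strokes
- socket (a point): centre of the socket's mouth in the plane of its rim, axes as the tester's (z up, x through the two entry slots). Opening 28 mm wide; slots 8 mm wide, reaching 18.5 mm from the axis, through a lip 5 mm thick. Under the lip a channel runs a quarter turn clockwise from each slot. The cap's underside meets the plunger 11 mm below the rim; the pins are clear under the lip from 17 mm; bottomed at 21 mm
- plunger (a joint): how far the socket's spring plunger is pressed, m: 0 free, 0.006 when the pins are just under the lip, 0.010 bottomed; 2 N at first, 8 N at the bottom
- rotor (a joint): turn of the socket's sprung carrier, rad, clockwise from above: 0 at rest, 1.4 at the stop. The pins meet it after about 0.2 rad of the lamp's turn, so the stop comes at a lamp turn of about 1.6 to 1.65 rad; the return spring gives 0.06 N m at rest and 0.27 N m at the stop
- tin_blue: blue-labelled tin, 84 mm wide, 110 mm tall: a bystander, leave it alone. Origin: centre of the underside
- tin_green: green-labelled tin, 76 mm wide, 100 mm tall: a bystander, leave it alone. Origin: centre of the underside
- tape: purple roll of tape lying flat, 72 mm wide, 20 mm tall: a bystander, leave it alone. Origin: centre of the underside
- brush: brush lying on the table's right: a bystander, leave it alone. Origin: centre of the underside
- driver: screwdriver lying on the table's left: a bystander, leave it alone. Origin: centre of the underside
- glue: bottle with a yellow label, 52 mm wide, 130 mm tall: a bystander, leave it alone. Origin: centre of the underside

How it is judged (in metres and radians):
On the way, in this order (a step that is already met when the one before it is completed fails the run):
1. the blue-striped lamp is lifted out of the rack, upright (height (world z) of lamp above 0.04 m and angle between lamp's own z axis and vertical below 0.3 rad and contact force between the fingers and lamp above 1 N and value of joint plunger below 0.001 m), for 0.1 s.
2. the lamp is pushed into the socket against the spring, pins below the lip, not yet turned (horizontal distance between lamp and socket below 0.004 m and value of joint plunger above 0.005 m and value of joint rotor below 0.5 rad), for 0.02 s.
3. the lamp is turned clockwise to the stop (value of joint rotor above 1.2 rad), for 0.1 s.
At the end, for the whole second after the job is handed in: lamp upright (0.1 rad) within 4 mm of the socket axis, cap underside 14.5 mm or more below the rim, plunger pressed 4 mm or more, carrier turned 1.2 rad or more of 1.4, lamp at rest and held by the fingers (over 3 N); other lamp within 20 mm of its place (horizontal distance between lamp and socket below 0.004 m and angle between lamp's own z axis and vertical below 0.1 rad and z of lamp in the frame of socket below -0.0145 m and value of joint plunger above 0.004 m and value of joint rotor above 1.2 rad and linear speed of lamp below 0.02 m/s and contact force between the fingers and lamp above 3 N and distance of spare_lamp from where it was at the start of the episode below 0.02 m); the arm keeps its last pose, push and grip.
It fails at once if the lamp's shell is squeezed too hard (over about 60 N a finger) (contact force between the fingers and lamp above 130 N).
It fails at once if the orange-striped lamp is shifted by more than 20 mm or knocked over (distance of spare_lamp from where it was at the start of the episode above 0.02 m or angle between spare_lamp's own z axis and vertical above 0.3 rad).
It fails at once if another thing on the table is shifted by more than 30 mm (distance of any of tin_blue, tin_green, tape, brush, driver, glue from where it was at the start of the episode above 0.03 m).
It also fails if it takes over 42 s, if anything falls off the work surface, if the arm or the gripper's body presses on something with over 40 N, if the wrist force passes 120 N, or if a joint passes its speed limit or range.

## Working session

There is one attempt and no reset: what is moved stays moved. The work goes in short steps, each a Python script; the robot and the scene stay as the last script left them, time stands still between calls to the robot, and variables do not carry over. Pictures are saved under pics/ and viewed, at most 10 in all, crops included, and the job is handed in when it is done.

```bash
ls; mkdir -p pics; python3 - <<'E'
from plant import bot, kinematics, read_camera, order
import cv2,numpy as np
for n in ["top","scene","wrist"]:
    c=read_camera(n); cv2.imwrite(f"pics/{n}0.png",c["img"][:,:,::-1])
    print(n,c["vertical_fov"],c["cx"],c["cy"],c["dist_coeffs"],(-np.array(c["R"]).T@c["t"]).round(),np.array(c["R"])[2].round(2))
print(bot.observe())
E
```

```text
pics
top 49.61055819938729 315.51264420388355 200.03899622489314 [0.03968679 0.         0.         0.         0.        ] [ 344.  -52. 1616.] [ 0.13  0.   -0.99]
scene 57.01646411856795 320.1393916088966 194.81259055447205 [0.02971937 0.         0.         0.         0.        ] [1169. -551.  803.] [-0.59  0.47 -0.65]
wrist 66.94455168442603 322.39747019795476 201.20703567896882 [0.00856522 0.         0.         0.         0.        ] [ 287. -559.  373.] [-0.25 -0.1  -0.96]
{'clock': 0.15, 'qpos': array([-1.31262057e+00,  4.91430955e-01,  1.55932033e+00,  4.62926884e-06,
        1.09168847e+00, -1.05598825e-01]), 'qvel': array([-0.00096884, -0.0032055 , -0.00074636, -0.0004167 , -0.00050023,
       -0.0015015 ]), 'tau': array([ 2.01969859e-03, -6.18708944e+01, -2.61690724e+01, -7.58670967e-05,
        3.23914828e-03,  9.90813447e-06]), 'eef_pos': array([ 222.36227005, -583.94665919,  249.55209905]), 'orientation': array([ 9.83504165e-01,  1.80884986e-01, -3.02332500e-05, -4.22477210e-04]), 'wrist_force': array([ 0.06952222, -0.0994212 , -0.43750225]), 'wrist_torque': array([ 0.04144936, -0.00028578, -0.04242693]), 'grip_force': 0.0, 'grip_width': 0.997266926930134}
```

View pics/top0.png

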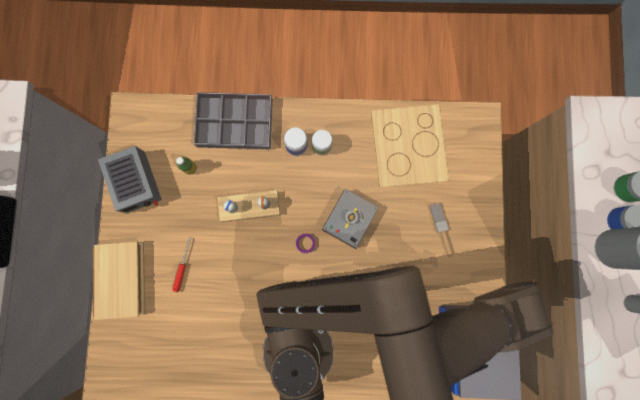

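View pics/scene0.png

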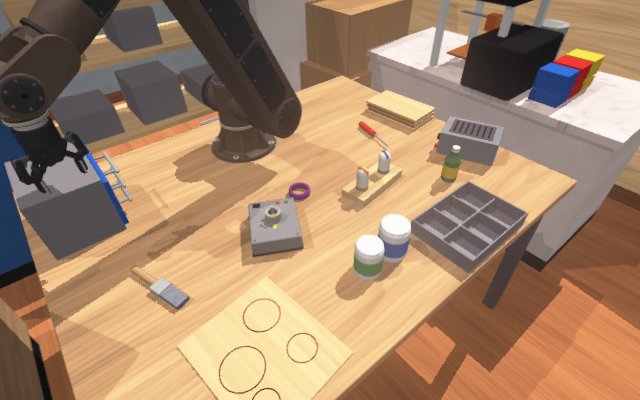

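```bash
cat > h.py <<'E'
from plant import bot, kinematics, read_camera, order
import cv2,numpy as np
from scipy.spatial.transform import Rotation as Rn
def K(c):
    f=200/np.tan(np.radians(c["vertical_fov"])/2)
    return np.array([[f,0,c["cx"]],[0,f,c["cy"]],[0,0,1.]])
def ray(c,px,z):
    "pixels -> world points on the plane at height z"
    p=cv2.undistortPoints(np.array(px,float).reshape(-1,1,2),K(c),np.array(c["dist_coeffs"]))[:,0]
    R=np.array(c["R"]);t=np.array(c["t"]).ravel()
    o=-R.T@t; d=np.c_[p,np.ones(len(p))]@R
    return o+d*((z-o[2])/d[:,2])[:,None]
def proj(c,X):
    return cv2.projectPoints(np.array(X,float).reshape(-1,1,3),cv2.Rodrigues(np.array(c["R"]))[0],np.array(c["t"],float),K(c),np.array(c["dist_coeffs"]))[0][:,0]
def q(yaw): # tool down, tool x axis at yaw
    return np.array([np.cos(yaw/2),np.sin(yaw/2),0,0])
def shot(n,name):
    c=read_camera(n); cv2.imwrite(f"pics/{name}.png",c["img"][:,:,::-1]); np.save(f"pics/{name}.npy",c,allow_pickle=True); return c
E
python3 - <<'E'
from h import *
c=read_camera("top")
L=ray(c,[[231,206],[264,202]],100)[:,:2]; T=ray(c,[[352,217]],83)[0,:2]
print(L,T,ray(c,[[296,140],[322,141]],110),ray(c,[[306,243]],20))
for P in (L.mean(0),T):
  for y in np.arange(-3,3.2,.5):
    j=kinematics.ik([*P,180],q(y)); print(P.round(),y.round(2),None if j is None else np.round(j,2))
E
```

```text
[[506.02896114 247.61760986]
 [523.36340739 132.33637285]] [ 480.28795132 -180.27343289] [[747.92043719  26.3545894  110.        ]
 [746.84735253 -66.45201954 110.        ]] [[385.57001817 -18.35491707  20.        ]]
[515. 190.] -3.0 [ 0.23  0.47  1.82 -0.    0.85 -1.48]
[515. 190.] -2.5 [ 0.23  0.47  1.82 -0.    0.85 -1.98]
[515. 190.] -2.0 [ 0.23  0.47  1.82 -0.    0.85 -2.48]
[515. 190.] -1.5 None
[515. 190.] -1.0 None
[515. 190.] -0.5 [ 0.23  0.47  1.82 -0.    0.85  2.3 ]
[515. 190.] 0.0 [ 0.23  0.47  1.82 -0.    0.85  1.8 ]
[515. 190.] 0.5 [ 0.23  0.47  1.82 -0.    0.85  1.3 ]
[515. 190.] 1.0 [ 0.23  0.47  1.82 -0.    0.85  0.8 ]
[515. 190.] 1.5 [ 0.23  0.47  1.82 -0.    0.85  0.3 ]
[515. 190.] 2.0 [ 0.23  0.47  1.82 -0.    0.85 -0.2 ]
[515. 190.] 2.5 [ 0.23  0.47  1.82 -0.    0.85 -0.7 ]
[515. 190.] 3.0 [ 0.23  0.47  1.82 -0.    0.85 -1.2 ]
[ 480. -180.] -3.0 [-0.49  0.42  1.91 -0.    0.81 -2.2 ]
[ 480. -180.] -2.5 None
[ 480. -180.] -2.0 None
[ 480. -180.] -1.5 [-0.49  0.42  1.91 -0.    0.81  2.58]
[ 480. -180.] -1.0 [-0.49  0.42  1.91 -0.    0.81  2.08]
[ 480. -180.] -0.5 [-0.49  0.42  1.91 -0.    0.81  1.58]
[ 480. -180.] 0.0 [-0.49  0.42  1.91 -0.    0.81  1.08]
[ 480. -180.] 0.5 [-0.49  0.42  1.91 -0.    0.81  0.58]
[ 480. -180.] 1.0 [-0.49  0.42  1.91 -0.    0.81  0.08]
[ 480. -180.] 1.5 [-0.49  0.42  1.91 -0.    0.81 -0.42]
[ 480. -180.] 2.0 [-0.49  0.42  1.91 -0.    0.81 -0.92]
[ 480. -180.] 2.5 [-0.49  0.42  1.91 -0.    0.81 -1.42]
[ 480. -180.] 3.0 [-0.49  0.42  1.91 -0.    0.81 -1.92]
```

```bash
python3 - <<'E'
from h import *
for i,(P,y) in enumerate([((480,-180),.5),((480,-180),2.2),((515,190),2.4),((515,190),.4)]):
    bot.move_pose([*P,260],q(y)); bot.dwell(.3); c=shot("wrist",f"w{i}"); print(bot.observe()["clock"])
a=[cv2.imread(f"pics/w{i}.png")[40:360,120:520] for i in range(4)]
cv2.imwrite("pics/m.png",cv2.resize(np.vstack([np.hstack(a[:2]),np.hstack(a[2:])]),(750,600)))
E
```

```text
2.3
4.15
5.8917
7.9833
```

View pics/m.png

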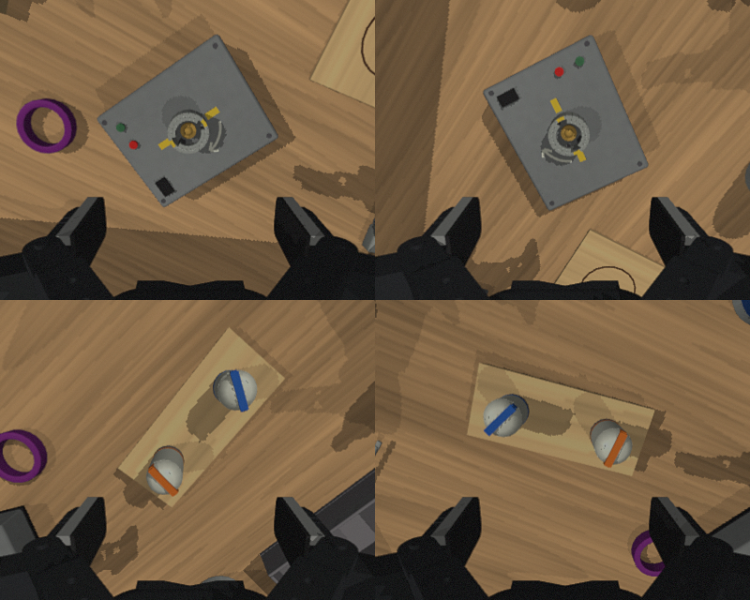

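```bash
python3 - <<'E'
import cv2,numpy as np
def f(n,x,y,r=50):
    im=cv2.imread(f"pics/{n}.png"); return cv2.resize(im[y-r:y+r,x-r:x+r],(300,300),interpolation=cv2.INTER_NEAREST)
s=400/375
p=[("w0",188,131),("w1",568-375,131),("w2",235,90),("w3",503-375,117)]
t=[f(n,int(120+x*s),int(40+y*s)) for n,x,y in p]
for n,x,y in p: print(n,int(120+x*s),int(40+y*s))
cv2.imwrite("pics/z.png",np.vstack([np.hstack(t[:2]),np.hstack(t[2:])]))
E
```

```text
w0 320 179
w1 325 179
w2 370 136
w3 256 164
```

View pics/z.png

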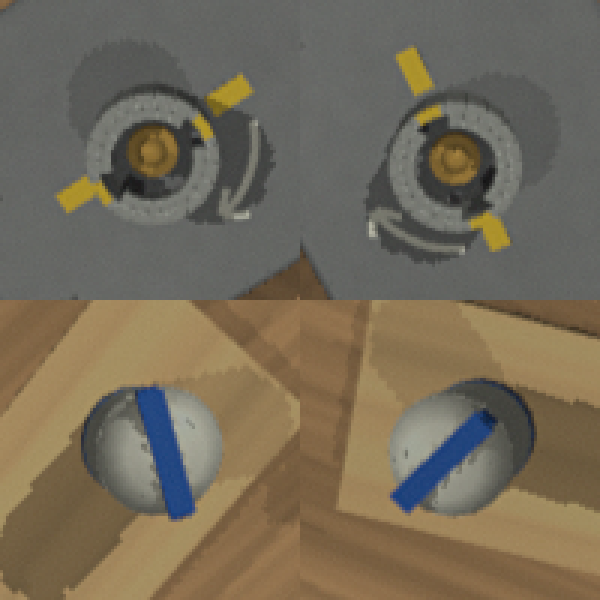

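```bash
python3 - <<'E'
from h import *
from scipy.optimize import least_squares
C=[np.load(f"pics/w{i}.npy",allow_pickle=True).item() for i in range(4)]
def masks(c,ctr,r):
    hsv=cv2.cvtColor(c["img"],cv2.COLOR_RGB2HSV); m=np.zeros(hsv.shape[:2],np.uint8); cv2.circle(m,ctr,r,255,-1)
    return hsv,m
def comps(m,amin=15):
    n,l,s,ce=cv2.connectedComponentsWithStats(m,connectivity=4)
    return [(s[i,4],np.argwhere(l==i)[:,::-1]) for i in range(1,n) if s[i,4]>=amin]
for i,ctr in ((0,(320,179)),(1,(325,179))):
    c=C[i];hsv,m=masks(c,ctr,45)
    y=cv2.inRange(hsv,(18,140,120),(35,255,255))&m
    # long strokes on box top: far from centre
    pts=np.argwhere(y)[:,::-1]; W=ray(c,pts,55)[:,:2]; W2=ray(c,pts,83)[:,:2]
    g=cv2.inRange(hsv,(0,0,112),(180,45,200))&m
    gp=np.argwhere(g)[:,::-1]; G=ray(c,gp,83)[:,:2]
    c0=np.median(G,0)
    for _ in range(6):
        d=np.linalg.norm(G-c0,axis=1); k=(d<23.5)&(d>13)
        # outer contour points by angular bin
        a=np.arctan2(*(G[k]-c0).T[::-1]); dd=d[k]; P=[]
        for b in np.linspace(-np.pi,np.pi,49)[:-1]:
            s=(a>=b)&(a<b+2*np.pi/48)
            if s.sum(): P.append(G[k][s][dd[s].argmax()])
        P=np.array(P)
        f=least_squares(lambda x:np.linalg.norm(P-x[:2],axis=1)-x[2],[*c0,22],loss="soft_l1",f_scale=.5).x; c0=f[:2]
    print("rim",i,f,len(P))
    r=np.linalg.norm(W-f[:2],axis=1); box=W[(r>26)]
    u=box-f[:2]; th=np.arctan2(u[:,1],u[:,0])
    A=u[np.cos(th-th[0])>0].mean(0);B=u[np.cos(th-th[0])<0].mean(0)
    print(" strokes",A+f[:2],B+f[:2],"mid",(A+B)/2+f[:2],"dir",np.arctan2(*(A-B)[::-1])%np.pi, "line offs",np.cross(A,(B-A)/np.linalg.norm(B-A)))
    # rim strokes
    u=W2-f[:2]; r=np.linalg.norm(u,axis=1); u=u[(r<21.5)&(r>17)]; print(" rim strokes dirs",np.sort(np.arctan2(u[:,1],u[:,0])).round(2))
    # box top outline
    bx=cv2.inRange(hsv,(0,0,60),(180,50,125)); bx=cv2.morphologyEx(bx,cv2.MORPH_OPEN,np.ones((5,5)))
    cs=max([k for k in cv2.findContours(bx,0,2)[0] if cv2.pointPolygonTest(k,ctr,False)>=0 or cv2.contourArea(k)>5000],key=cv2.contourArea)
    rect=cv2.minAreaRect(ray(c,cs[:,0],55)[:,:2].astype(np.float32)); print(" box",rect)
S=[]
for i,ctr in ((2,(370,136)),(3,(256,164))):
    c=C[i];hsv,m=masks(c,ctr,45)
    b=cv2.inRange(hsv,(100,120,110),(125,255,255))&m
    p=max(comps(b),key=lambda t:t[0])[1]; rc=cv2.minAreaRect(p.astype(np.float32)); bp=cv2.boxPoints(rc)
    e=[(bp[j]+bp[(j+1)%4])/2 for j in range(4)]; 
    E=(e[0],e[2]) if np.linalg.norm(e[0]-e[2])>np.linalg.norm(e[1]-e[3]) else (e[1],e[3])
    X=ray(c,E,104); print("stripe",i,rc,X.round(1),np.arctan2(*(X[1]-X[0])[[1,0]])%np.pi)
    w=cv2.inRange(hsv,(0,0,95),(180,60,255))&m; w|=b; w=cv2.morphologyEx(w,cv2.MORPH_CLOSE,np.ones((3,3)))
    p=max(comps(w),key=lambda t:t[0])[1]; (ec,er)=cv2.minEnclosingCircle(p.astype(np.float32))
    print(" shell",ec,er,ray(c,[ec],92))
    S.append((rc[0],ec))
def tri(c1,p1,c2,p2):
    a=[ray(c,[p],z)[0] for c,p in((c1,p1),(c2,p2)) for z in(0,150)]
    d1,d2=a[1]-a[0],a[3]-a[2]; s=np.linalg.lstsq(np.c_[d1,-d2],a[2]-a[0],rcond=None)[0]
    return a[0]+s[0]*d1,a[2]+s[1]*d2
print("tri stripe",tri(C[2],S[0][0],C[3],S[1][0])); print("tri shell",tri(C[2],S[0][1],C[3],S[1][1]))
E
```

```text
rim 0 [ 482.35369796 -176.18933779   22.06855947] 42
 strokes [ 512.52931119 -191.73332019] [ 452.94141728 -161.42594247] mid [ 482.73536424 -176.57963133] dir 2.6710757401787264 line offs -0.1748546355742775
 rim strokes dirs [-0.65 -0.63 -0.6  -0.58 -0.56 -0.54 -0.51 -0.5  -0.47 -0.44 -0.43 -0.4
 -0.37 -0.36 -0.33 -0.29  2.46  2.48  2.5   2.52  2.55  2.57  2.57  2.59
  2.62  2.63  2.65  2.66  2.69  2.7   2.73  2.74  2.77  2.77  2.81  2.81]
 box ((483.4132080078125, -175.82057189941406), (138.13499450683594, 167.34974670410156), 62.1340446472168)
rim 1 [ 482.76328804 -176.06280754   21.89223107] 43
 strokes [ 453.02158785 -160.38972136] [ 512.20317256 -192.33739027] mid [ 482.61238021 -176.36355581] dir 2.646595284148932 line offs 0.3363350939398728
 rim strokes dirs [-0.67 -0.65 -0.64 -0.6  -0.59 -0.56 -0.54 -0.51 -0.51 -0.49 -0.47 -0.45
 -0.42 -0.4  -0.39 -0.38 -0.35 -0.33 -0.31  2.48  2.5   2.51  2.53  2.55
  2.58  2.59  2.62  2.64  2.66  2.66  2.68  2.71  2.73  2.75  2.78  2.79
  2.82  2.83  2.85]
 box ((482.298095703125, -175.5751953125), (137.76882934570312, 167.8681182861328)
[... 216 characters left out ...]
82469177246094 [[509.94784455 257.84088315  92.        ]]
stripe 3 ((252.50003051757812, 168.00001525878906), (7.77817440032959, 38.890869140625), 45.0) [[527.  251.6 104. ]
 [492.6 266.6 104. ]] 2.730075764010696
 shell (253.34776306152344, 165.63941955566406) 22.699739456176758 [[509.55407039 260.81245228  92.        ]]
tri stripe (array([509.98091924, 259.35439993, 103.80555721]), array([509.93198046, 259.05836174, 103.77363177]))
tri shell (array([509.60292772, 257.68306898,  94.1859714 ]), array([510.13695381, 260.44618524,  94.46971414]))<stdin>:31: DeprecationWarning: Arrays of 2-dimensional vectors are deprecated. Use arrays of 3-dimensional vectors instead. (deprecated in NumPy 2.0)
```

```bash
python3 - <<'E'
from h import *
y=1.67
bot.move_pose([510,259.2,190],q(y)); bot.line_to([510,259.2,76],rate=120)
o=bot.observe(); print(o["eef_pos"],o["clock"])
bot.grip(0.0,30); o=bot.observe(); print(o["grip_width"],o["grip_force"],o["eef_pos"],o["wrist_force"],o["clock"])
bot.line_to([510,259.2,190],rate=120); o=bot.observe(); print(o["grip_width"],o["grip_force"],o["eef_pos"],o["wrist_force"],o["clock"])
bot.move_pose([482.5,-176.2,190],q(y-.066)); bot.dwell(.2)
o=bot.observe(); print(o["grip_force"],o["eef_pos"],o["clock"],o["wrist_force"])
c=shot("wrist","w4"); s=shot("scene","s4"); 
x,yy=proj(s,[[482.5,-176.2,130]])[0].astype(int)
a=cv2.resize(s["img"][yy-60:yy+60,x-60:x+60],(400,400))
cv2.imwrite("pics/k.png",np.hstack([cv2.resize(c["img"][100:400,170:470],(400,400)),a])[:,:,::-1])
E
```

```text
[510.29904884 259.31167953  76.62146559] 10.15
0.4575678401294153 29.762500512879342 [510.19324877 259.28096417  76.44620511] [ 0.07427601 -0.06615459  5.96340221] 10.6333
0.4592192959781086 30.360861271619797 [509.69920536 259.11367362 189.26897971] [ 0.50421753  0.46851621 -1.3981731 ] 11.7333
30.360227933269925 [ 482.80256647 -175.541332    189.99453386] 13.5417 [ 0.58110969 -0.32221338 -0.91499718]
```

View pics/k.png

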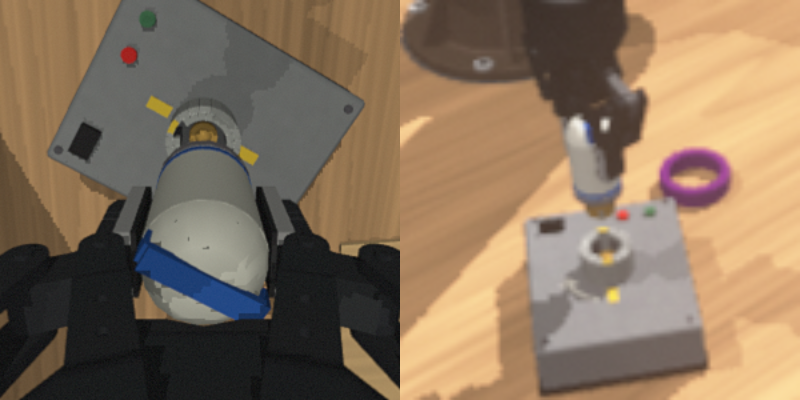

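```bash
python3 - <<'E'
from h import *
c=np.load("pics/w4.npy",allow_pickle=True).item(); o=bot.observe()
hsv=cv2.cvtColor(c["img"],cv2.COLOR_RGB2HSV); b=cv2.inRange(hsv,(100,120,110),(125,255,255)); b[:250]=0
n,l,s,ce=cv2.connectedComponentsWithStats(b); i=s[1:,4].argmax()+1
rc=cv2.minAreaRect(np.argwhere(l==i)[:,::-1].astype(np.float32)); bp=cv2.boxPoints(rc)
e=[(bp[j]+bp[(j+1)%4])/2 for j in range(4)]; E=(e[0],e[2]) if np.linalg.norm(e[0]-e[2])>np.linalg.norm(e[1]-e[3]) else (e[1],e[3])
X=ray(c,E,o["eef_pos"][2]+27.3); print(rc,X,X.mean(0),np.arctan2(*(X[1]-X[0])[[1,0]])%np.pi)
qq=o["orientation"]; print(o["eef_pos"],2*np.arctan2(qq[1],qq[0]),Rn.from_quat(qq).apply([0,0,1]))
E
```

```text
((319.10003662109375, 315.3000183105469), (97.04534149169922, 19.230182647705078), 26.56505012512207) [[ 465.43676383 -168.67147824  217.28596468]
 [ 498.25750021 -186.31705669  217.28596468]] [ 481.84713202 -177.49426746  217.28596468] 2.6482922189659908
[ 482.69393637 -175.76402244  189.98596468] 1.6048294860748271 [ 3.61051559e-05 -4.01920311e-06 -9.99999999e-01]
```

```bash
python3 - <<'E'
from h import *
bot.line_to([482.5,-176.2,158],rate=100)
f0=bot.observe()["wrist_force"]
for z in (153,149,145,142,139,137,135,133.5,132):
    bot.line_to([482.5,-176.2,z],rate=40); o=bot.observe(); f=o["wrist_force"]-f0
    print(z,o["eef_pos"].round(2),f.round(1),o["wrist_torque"].round(2),round(o["clock"],2))
    if f[2]>20 or np.hypot(*f[:2])>15: print("stop"); break
E
```

```text
153 [ 482.53 -176.23  153.14] [0.6 0.4 1.1] [ 0.04 -0.05 -0.03] 14.38
149 [ 482.44 -176.16  148.84] [ 0.3  1.3 -0. ] [-0.04  0.05  0.  ] 14.63
145 [ 482.41 -176.14  144.75] [ 0.8  0.9 -0.3] [ 0.01 -0.03 -0.02] 14.88
142 [ 482.44 -176.17  141.83] [1.  0.8 1.2] [ 0.01 -0.   -0.03] 15.13
139 [ 482.68 -176.29  139.03] [1.  2.  2.1] [-0.04 -0.16 -0.02] 15.38
137 [ 482.68 -176.28  137.09] [0.7 1.9 3.6] [-0.03 -0.16  0.01] 15.63
135 [ 482.66 -176.28  135.06] [1.4 1.1 4.2] [-0.03 -0.2  -0.03] 15.88
133.5 [ 482.64 -176.24  133.53] [2.3 1.2 5.3] [-0.05 -0.29  0.03] 16.13
132 [ 482.62 -176.27  132.09] [1.3 0.4 6.3] [-0.09 -0.31  0.  ] 16.38
```

```bash
python3 - <<'E'
from h import *
bot.grip(0.0,38); o=bot.observe(); print(o["grip_force"],o["eef_pos"],o["wrist_torque"],o["wrist_force"])
y0=1.604; t0=o["wrist_torque"][2]
for d in [*np.arange(.2,1.5,.2),1.5,1.55,1.6,1.64,1.68]:
    bot.line_to([482.5,-176.2,132],q(y0-d)); o=bot.observe(); t=o["wrist_torque"][2]-t0
    qq=o["orientation"]; print(round(d,2),round(y0-2*np.arctan2(qq[1],qq[0]),3),o["eef_pos"].round(1),o["wrist_force"].round(1),round(t,3),round(o["grip_force"],1),round(o["clock"],2))
    if abs(t)>.42: print("stop");break
E
```

```text
37.683446074370295 [ 482.64294832 -176.27681606  132.13843185] [-0.11505789 -0.28342018 -0.04239339] [ 0.94740005 -0.5378095   5.18858492]
0.2 0.2 [ 482.6 -176.1  132.1] [1.5 0.2 4.5] 0.111 38.0 16.95
0.4 0.396 [ 482.7 -176.2  132.1] [3.7 1.1 4.9] 0.183 38.0 17.3
0.6 0.594 [ 482.8 -176.3  132.1] [3.3 1.  4.6] 0.188 38.0 17.65
0.8 0.792 [ 482.8 -176.4  132.1] [ 4.5 -0.9  5.7] 0.23 38.0 18.0
1.0 0.991 [ 482.8 -176.4  132.1] [ 4.  -1.5  4.7] 0.207 38.0 18.35
1.2 1.19 [ 482.7 -176.5  132.1] [ 4.4 -2.7  4.9] 0.235 38.0 18.7
1.4 1.39 [ 482.7 -176.6  132.1] [ 3.4 -3.   4.1] 0.315 38.0 19.05
1.5 1.49 [ 482.7 -176.6  132.1] [ 3.5 -3.2  4.9] 0.318 38.0 19.3
1.55 1.539 [ 482.7 -176.6  132.1] [ 3.9 -3.7  3.8] 0.31 38.0 19.55
1.6 1.589 [ 482.7 -176.7  132.1] [ 3.3 -4.2  5.1] 0.324 38.0 19.8
1.64 1.629 [ 482.7 -176.6  132.1] [ 2.5 -3.7  5.1] 0.259 38.0 20.05
1.68 1.669 [ 482.7 -176.6  132.1] [ 2.7 -4.6  5.1] 0.451 38.0 20.3
stop
```

```bash
python3 - <<'E'
from h import *
bot.dwell(.3)
c=shot("wrist","w5"); o=bot.observe()
hsv=cv2.cvtColor(c["img"],cv2.COLOR_RGB2HSV); b=cv2.inRange(hsv,(100,120,110),(125,255,255)); b[:250]=0
n,l,s,ce=cv2.connectedComponentsWithStats(b); i=s[1:,4].argmax()+1
rc=cv2.minAreaRect(np.argwhere(l==i)[:,::-1].astype(np.float32)); bp=cv2.boxPoints(rc)
e=[(bp[j]+bp[(j+1)%4])/2 for j in range(4)]; E=(e[0],e[2]) if np.linalg.norm(e[0]-e[2])>np.linalg.norm(e[1]-e[3]) else (e[1],e[3])
X=ray(c,E,o["eef_pos"][2]+27.3); a=np.arctan2(*(X[1]-X[0])[[1,0]])%np.pi
print(rc,X.mean(0),a,"turn of lamp",2.648-a,o["eef_pos"],o["wrist_torque"],o["wrist_force"],o["grip_force"],o["clock"])
cv2.imwrite("pics/k5.png",cv2.resize(c["img"][100:400,170:470],(500,500))[:,:,::-1])
E
```

```text
Traceback (most recent call last):
ValueError: attempt to get argmax of an empty sequence
```

```bash
python3 - <<'E'
import cv2
from h import bot
c=cv2.imread("pics/w5.png"); cv2.imwrite("pics/k5.png",cv2.resize(c[100:400,170:470],(500,500)))
o=bot.observe(); print(o["wrist_torque"],o["wrist_force"],o["grip_force"],o["eef_pos"],o["clock"])
E
```

```text
[-0.89613328 -0.66310063  0.36837794] [ 2.86502046 -4.77824735  5.54885099] 38.046021717600524 [ 482.68926379 -176.63979295  132.10544336] 20.65
```

View pics/k5.png

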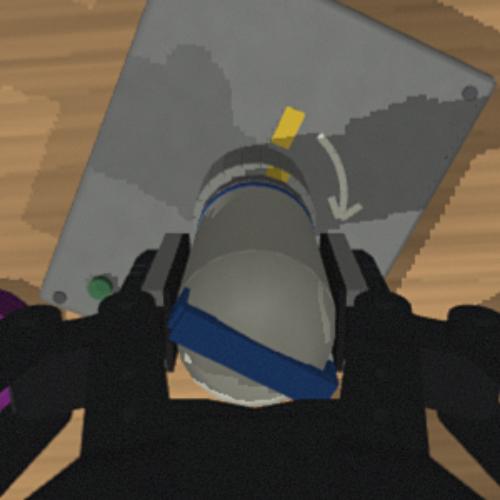

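```bash
python3 -c "
from h import *
print(order.finish_job())"
```

```text
the job is handed in; nothing more can be done
None
```

I handed the job in at about 21 s on the robot's clock, with the blue-striped lamp in the socket, pressed against the spring, turned about 1.66 rad clockwise to the stop and still held at 38 N; the verdict was not reported back to me.

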